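# Roll the stray truffle into its pocket and snap it home

### The arm

A 6-joint arm with a two-finger parallel gripper is mounted at the origin on the work surface. World frame = base frame: x ahead of the robot, y to its left, z up, the work surface at z = 0. Lengths are in m, angles in rad, forces in N, time in s.
With the tool pointing down it reaches from about 0.35 to 0.975 m from the base axis. Payload 4.9 kg.
Tool frame: the origin (TCP) lies at the very end of the fingers, on their centre line; the grasp point (between the pads) lies 19 mm behind it (pinch_z is the distance from the TCP to the grasp point, in m); z points along the fingers, y is the line along which they close (so a half turn about z gives the same grasp; the last joint's range is limited). The gripper opens to 85 mm and grips with 20 to 120 N. Pads are 22 mm wide; open, the fingers measure 114 mm over their backs; the gripper's body (76 mm by 85 mm) begins 54 mm behind the grasp point. The pads swing forward as they close: fully open they stand 13 mm farther back than shut.
Start: joints at [1.064, 0.053, 1.613, -0, 1.476, -0.119], TCP at [0.236, 0.579, 0.231] pointing down, gripper open.
Joint ranges: [-3.01, 3.01], [-1.01, 2.22], [0.06, 2.58], [-1.02, 4.17], [0.09, 2.62], [-3.14, 3.14]. Speed limits (rad/s): [2.57, 2.57, 3.14, 3.14, 3.14, 3.14].

### API

Orientations are given as a unit quaternion [w, x, y, z].
In Python, from plant import * gives the robot as it stands. The module is installed in compiled form; this text tells all that it offers.
- The arm moves only by the tool play_rows, never from a script. Its arguments are lists of equal length, an entry for each row: "linear": the shift along the world's x, y, z in m, a list of three; "turn": the turn about the world's z in degrees. A call has 1 to 8 rows; each row shifts and turns the commanded pose from where the row before left it; what a row does not reach is not made up. A row lasts 1/8 s, in which the tool goes at most 62.5 mm and 10.7 degrees, less where a joint would pass 70% of its speed; a pose out of reach is approached as far as the arm can. A call is refused whole if a number of a shift passes 0.0625 or a number of a turn 10.7, either way. A call with a gripper value outside its range is refused whole. "hand" is the finger opening in m, from 0 to 0.0854, set as the call begins (left out, the last holds). The fingers move at their own pace and stop on an object; the grip force is fixed at half the most. Time passes only in rows, so rows that do not move let the fingers close. It gives the time, the measured TCP pose, the force, the opening and the grip force at its end, in the units of the state.
- state(): the state, without advancing time (a new reading comes with each control period).
- grab_frame(name): name is "scene" or "top" or "wrist"; returns the picture (420x560x3 uint8, red, green, blue); there is no depth.
- camera_info(name): a dict with "camera_matrix" (3x3 intrinsics, pixels), "origin" and "attitude" of the camera in the world; the wrist camera has in their place "mount" (4x4, takes a point from camera to tool coordinates, whose origin is the TCP and whose axes are the flange's). Camera axes: x right, y down, z forward; pixel columns grow to the right and rows downward; lengths in m; the calibration is good to about 2 mm. A picture is of the moment at which its call begins: read the wrist's pose just before it. camera_info takes no time and is no camera call.
- job_done(): hands the job in; it is judged then, once.
Trained networks look in the newest picture that a camera, given by its name, has taken for a name from the list of things; names that differ only in an ending like _2 or _b are one class to them, and where a whole thing is asked for, a point or a joint stands for the part that bears it (a point fixed in the world has none). Each returns a list of dicts, best first, with "p" (0 to 1); they miss things now and then, are a little off and sometimes report something else, mostly with a low value. They report only what shows in the picture. A call takes as long as a camera call.
- trace(camera, thing): "region" (420x560 bool, what is visible of it) and "location" ([column, row] in pixels, amid what is visible of it).
The state is a dict: "time": time; "joint_pos": joint angles; "joint_vel": joint speeds; "joint_efforts": joint torques, N m; "tool_pos": TCP position; "tool_rot": TCP orientation; "contact_force": force on the tool from outside, world axes, zero at the start; "ft_torque": the same for the moment, N m; "gripper_width": opening from 0.0 (shut) to 1.0 (fully open); "grasp_force": force on a finger pad.
Only numpy, scipy, OpenCV 4.12 (cv2) and the standard library are available. Lean on these libraries where they do the work, as an engineer would, in place of code of your own. Each camera call takes 0.05 s, during which the arm holds its last target. There are 200 camera calls.

### The job

The ivory truffle has come out of its pocket and lies loose on the flat part of the open gift box: nudge it across, over the low bead round the one empty pocket, until it drops onto the pocket's spring tabs, keeping it on the tray and touching it only very lightly, never picking it up or pinching it. Then press slowly down on top of it with the fingertips until it has snapped past the tabs and you feel it stop hard on the bottom of the pocket; keep about 11 N on it for half a second (its thin shell cracks not far above that) and let go, leaving the other truffles, the ribbon spool, the palette knife and the glass dome where they are.

Things in the scene. Friction and masses are not known exactly. Their poses are not given: they have to be found in the camera images.
- truffle_center (a point): Centre of the stray ivory truffle with dark piped stripes: a loose hard-shelled ball, 28 mm in diameter, 11 to 22 g. It rolls with some resistance (left alone it soon stops). Loose on the tray its centre is 14 mm above the flat top. It starts up to 45 mm off the box's centre line (box x) at box y -85 to -30 mm, with 35 mm or more of free flat tray on every side of it.
- truffle: The same truffle as a body (its origin lies on its skin and turns as it rolls: use its centre for the place). Its coat is marked by more than 2.5 N of finger force while it is loose on the tray (even the lightest grip is too much); pressed down in the pocket its thin shell stands 15 N.
- gift_box: Open gift box, dark red walls, dark brown moulded insert, 196 mm (box x) by 296 mm (box y), fast on the counter. Origin: centre of its underside, z up. The insert's flat top is 26 mm above the origin; the 4 mm walls rise 8 mm above it. Plain towards -y; towards +y six round pockets 31 mm wide at box x -46, 0, 46 mm, box y 45 and 93 mm, five of them filled.
- pocket (a point): Centre of the mouth of the one empty pocket, level with the flat top, at box x 0, y 45 mm (middle of the row next to the plain part). A round bead 1.5 mm high rings it (crest 18 mm from the centre): the truffle stops against it and must be pushed on over it. Four tan spring tabs under the mouth leave a 24 mm opening; the truffle drops on them, centre 4 to 6 mm above the flat top.
- pocket_bottom (a point): Point on the pocket's axis 23.5 mm below its mouth (moulded floor). Past the tabs (2 to 4 N straight down) the truffle meets a stack of paper liners here, 0.5 to 5.5 mm, not known beforehand: it stops hard, its centre 4 to 9 mm below the flat top, its top 5 to 10 mm above. The force then climbs at once; more than 8 N held 0.2 s is home, over 15 N cracks the shell.
- neighbour0_center (a point): Centre of a dark truffle with ivory stripes, 28 mm ball, loose but already home in the pocket at box x -46, y 45 mm; it stands 4.5 mm proud of the flat top. Leave it there.
- neighbour1_center (a point): Centre of a milk-brown truffle with ivory stripes, 28 mm ball, loose but already home in the pocket at box x 46, y 45 mm; it stands 4.5 mm proud of the flat top. Leave it there.
- neighbour2_center (a point): Centre of a pink truffle with ivory stripes, 28 mm ball, loose but already home in the pocket at box x -46, y 93 mm; it stands 4.5 mm proud of the flat top. Leave it there.
- neighbour3_center (a point): Centre of a milk-brown truffle with ivory stripes, 28 mm ball, loose but already home in the pocket at box x 0, y 93 mm; it stands 4.5 mm proud of the flat top. Leave it there.
- neighbour4_center (a point): Centre of a dark truffle with ivory stripes, 28 mm ball, loose but already home in the pocket at box x 46, y 93 mm; it stands 4.5 mm proud of the flat top. Leave it there.
- ribbon: Spool of red ribbon, 72 mm wide, 28 mm tall, lying flat; origin under its centre. Bystander.
- palette_knife: Palette knife with a wooden handle, lying flat to the right of the box; origin under its middle. Bystander.
- cloche: Glass dome on a dark turned base, 150 mm wide, 153 mm tall, to the left of the box; origin under its centre. Bystander.

How it is judged:
On the way, in this order (a step that is already met when the one before it is completed fails the run):
1. the truffle has been nudged over the empty pocket and has dropped onto its spring tabs (centre within 4 mm of the pocket's axis and less than 9 mm above the flat top) (horizontal distance between truffle_center and pocket below 0.004 m and z of truffle_center in the frame of gift_box below 0.035 m), for 0.2 s.
2. the truffle is held down at the bottom of the pocket by the fingers with more than 8 N (centre more than 3 mm below the flat top) (horizontal distance between truffle_center and pocket below 0.004 m and z of truffle_center in the frame of gift_box below 0.023 m and contact force between the fingers and truffle above 8 N), for 0.2 s.
At the end, for the whole second after the job is handed in: The ivory truffle rests released in the once empty pocket, its centre within 4 mm of the pocket's axis and more than 3 mm below the flat top; the other five truffles are within 6 mm, and the ribbon spool, palette knife and glass dome within 20 mm, of where they began (horizontal distance between truffle_center and pocket below 0.004 m and z of truffle_center in the frame of gift_box below 0.023 m and linear speed of truffle below 0.01 m/s and contact force between each of the arm, the fingers and truffle below 0.05 N and distance of each of neighbour0_center, neighbour1_center, neighbour2_center, neighbour3_center, neighbour4_center from where it was at the start of the episode below 0.006 m and distance of each of ribbon, palette_knife, cloche from where it was at the start of the episode below 0.02 m); the robot touches nothing.
It fails at once if the loose truffle is touched with more than 2.5 N while it is still on the flat top (pinched, or pressed against the tray) (z of truffle_center in the frame of gift_box above 0.037 m and contact force between the fingers and truffle above 2.5 N).
It fails at once if the truffle leaves the tray: lifted (its centre more than 10 mm above where it rolls) or rolled off onto the counter (z of truffle_center in the frame of gift_box above 0.05 m or z of truffle_center in the frame of gift_box below 0.0155 m).
It fails at once if the truffle's shell is crushed: more than 15 N from the fingers (contact force between the fingers and truffle above 15 N).
It fails at once if another truffle is moved more than 6 mm (distance of any of neighbour0_center, neighbour1_center, neighbour2_center, neighbour3_center, neighbour4_center from where it was at the start of the episode above 0.006 m).
It fails at once if the ribbon spool, palette knife or glass dome is moved more than 20 mm (distance of any of ribbon, palette_knife, cloche from where it was at the start of the episode above 0.02 m).
It also fails if it takes over 54 s, if anything falls off the work surface, if the arm or the gripper's body presses on something with over 40 N, if the wrist force passes 120 N, or if a joint passes its speed limit or range.

## Working session

There is one attempt and no reset: what is moved stays moved. The work goes in short steps, Python scripts to look and compute and a tool call to move; the robot and the scene stay as the last step left them, time stands still between calls to the robot, and variables do not carry over. Pictures are saved under pics/ and viewed, at most 10 in all, crops included, and the job is handed in when it is done.

Besides the shell and the picture viewer there is one more tool, called after ">>>" as name([rows], argument=value, ...), one row to a line, values as JSON. play_rows: Moves the arm, as the interface text tells. Its arguments: {"type":"object","properties":{"linear":{"type":"array","items":{"type":"array","items":{"type":"number"}}},"turn":{"type":"array","items":{"type":"number"}},"hand":{"type":"number"}},"required":["linear","turn"]}

```bash
mkdir -p pics; cat > h.py <<'E'
from plant import *
import numpy as np, cv2
from scipy.spatial.transform import Rotation as R
def quat(q): return R.from_quat([q[1],q[2],q[3],q[0]]).as_matrix()
def cam(n):
    c=camera_info(n); K=np.array(c["camera_matrix"])
    if n=="wrist":
        s=state(); T=np.eye(4); T[:3,:3]=quat(s["tool_rot"]); T[:3,3]=s["tool_pos"]
        M=T@np.array(c["mount"]); return K,M[:3,3],M[:3,:3]
    a=np.array(c["attitude"]); A=a if a.shape==(3,3) else quat(a)
    return K,np.array(c["origin"]),A
def ray(C,p):
    K,o,A=C; d=A@np.linalg.solve(K,[p[0],p[1],1.]); return o,d/np.linalg.norm(d)
def onz(C,p,z):
    o,d=ray(C,p); return o+d*(z-o[2])/d[2]
def tri(rs):
    P=[np.eye(3)-np.outer(d,d) for o,d in rs]
    x=np.linalg.solve(sum(P),sum(p@o for p,(o,d) in zip(P,rs)))
    return x,[np.linalg.norm(p@(x-o)) for p,(o,d) in zip(P,rs)]
def proj(C,X):
    K,o,A=C; u=K@(A.T@(np.array(X)-o)); return u[:2]/u[2]
E
python3 - <<'E'
from h import *
s=state(); print(s)
print(camera_info("top"))
ims={n:grab_frame(n) for n in ("top","scene")}
for n in ims: cv2.imwrite(f"pics/{n}0.png",ims[n][...,::-1])
det={}
for n in ims:
    C=cam(n)
    for t in ["truffle_center","truffle","pocket","gift_box","neighbour0_center","neighbour1_center","neighbour2_center","neighbour3_center","neighbour4_center","ribbon","palette_knife","cloche"]:
        for d in trace(n,t)[:2]: print(n,t,round(d["p"],2),np.round(d["location"],1),int(d["region"].sum()),np.round(onz(C,d["location"],.03),3))
E
```

```text
{'time': 0.0, 'joint_pos': array([ 1.06398621e+00,  5.33507020e-02,  1.61429258e+00, -1.51630746e-05,
        1.47595505e+00, -1.19000887e-01]), 'joint_vel': array([ 8.10038825e-05, -6.70471793e-04,  4.57556223e-04,  2.12892433e-04,
        4.60995647e-04,  1.52488117e-03]), 'joint_efforts': array([-7.83140313e-04, -3.93672788e+01, -3.70178854e+01, -1.84698906e-04,
        6.74491923e-03, -2.90271794e-05]), 'tool_pos': array([0.23605644, 0.5780482 , 0.23006766]), 'tool_rot': array([-3.01517607e-04,  1.92690985e-01,  9.81258976e-01, -9.56466300e-04]), 'contact_force': array([-0.29212899, -0.14046152, -0.3399231 ]), 'ft_torque': array([ 0.03199252,  0.01835837, -0.01494414]), 'grasp_force': 0.0, 'gripper_width': 1.0004238202953102}
{'camera_matrix': array([[444.50424157,   0.        , 276.01421734],
       [  0.        , 444.50424157, 210.10435781],
       [  0.        ,   0.        ,   1.        ]]), 'origin': array([0.31542896, 0.0126877 , 1.20375922]), 'attitude': array([-0.05657569,  0.70541576, -0.70475547,  0.05007526])}
top truffle_center 0.53 [270.  204.6] 68 [0.509 0.04  0.03 
[... 761 characters left out ...]
223.8] 109 [0.497 0.036 0.03 ]
scene pocket 0.81 [284.6 255.6] 9834 [0.564 0.099 0.03 ]
scene pocket 0.43 [301.9 280.9] 90 [0.588 0.171 0.03 ]
scene gift_box 0.88 [287.9 258.2] 9905 [0.564 0.109 0.03 ]
scene neighbour0_center 0.62 [311.4 258.6] 88 [0.53  0.147 0.03 ]
scene neighbour1_center 0.59 [271.3 271.2] 99 [0.614 0.107 0.03 ]
scene neighbour2_center 0.57 [320.2 271.8] 113 [0.544 0.184 0.03 ]
scene neighbour4_center 0.5 [277.1 287.4] 99 [0.635 0.144 0.03 ]
scene ribbon 0.86 [196. 120.] 508 [ 0.383 -0.402  0.03 ]
scene ribbon 0.35 [312.8 259.7] 52 [0.53  0.151 0.03 ]
scene palette_knife 0.66 [158.3 162.5] 806 [ 0.565 -0.34   0.03 ]
scene cloche 0.63 [443.2 292.7] 4792 [0.41  0.403 0.03 ]
```

View pics/top0.png

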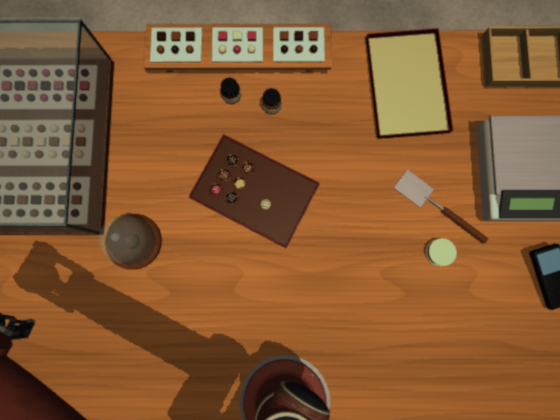

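View pics/scene0.png

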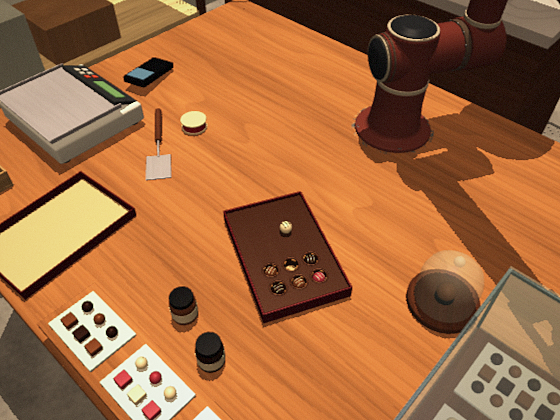

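The top view shows the box with its pockets up-left. The stray ivory ball is at about (265,204) and the empty pocket, with its tan tabs, at about (240,183). The network's 270 for the ball is a few pixels off. The scene view agrees: ball (286,228), pocket (291,265). Next I'll bring the wrist camera over the box.

>>> play_rows([
  [0.024, -0.052, 0.008],
  [0.024, -0.052, 0.008],
  [0.024, -0.052, 0.008],
  [0.024, -0.052, 0.008],
  [0.024, -0.052, 0.008],
  [0.024, -0.052, 0.008],
  [0.024, -0.052, 0.008],
  [0.024, -0.052, 0.008],
], turn=[9, 9, 9, 9, 9, 9, 9, 9], hand=0.016)

```text
time: 2.3
tool_pos: [0.4273, 0.1647, 0.2953]
tool_rot: [0.001, -0.418, 0.908, -0.0]
contact_force: [0.3, -0.0, -0.3]
gripper_width: 0.186
grasp_force: 0.0
```

```bash
python3 - <<'E'
from h import *
K,o,A=cam("wrist"); print(camera_info("wrist")); s=state(); print(s["tool_pos"],s["joint_pos"],o,A[:,2])
C=(K,o,A)
for X in [(.51,.045,.03),(.563,.105,.03)]: print(proj(C,X))
print("centre ray at z=.03",onz(C,(280,210),.03), [np.round(onz(C,p,.03),3) for p in((0,0),(559,0),(0,419),(559,419))])
E
```

```text
{'camera_matrix': array([[320.64121945,   0.        , 284.33986671],
       [  0.        , 320.64121945, 209.64827794],
       [  0.        ,   0.        ,   1.        ]]), 'mount': array([[ 1.98680397e-04, -9.59084900e-01, -2.83118552e-01,
         7.24830303e-02],
       [ 9.99999910e-01,  2.96771935e-04, -3.03579904e-04,
        -9.11986361e-04],
       [ 3.75180542e-04, -2.83118466e-01,  9.59084873e-01,
        -1.42716957e-01],
       [ 0.00000000e+00,  0.00000000e+00,  0.00000000e+00,
         1.00000000e+00]])}
[0.42730898 0.16468799 0.29531116] [ 2.05070554e-01 -3.92621449e-01  1.90046994e+00  7.75268637e-05
  1.63258030e+00 -2.22851962e+00] [0.38070472 0.10898742 0.43795843] [ 0.18542415  0.21517791 -0.95880986]
[172.957868  144.1921498]
[177.9775561  205.72786769]
centre ray at z=.03 [0.46429457 0.19716802 0.03      ] [array([ 0.542, -0.19 ,  0.03 ]), array([0.07 , 0.214, 0.03 ]), array([1.049, 0.169, 0.03 ]), array([0.35 , 0.767, 0.03 ])]
```

```bash
cat > see.py <<'E'
from h import *
import pickle,sys
tag=sys.argv[1]
C=cam("wrist"); im=grab_frame("wrist"); cv2.imwrite(f"pics/{tag}.png",im[...,::-1])
D={}
for t in ["truffle_center","pocket","neighbour0_center","neighbour1_center","neighbour2_center","neighbour3_center","neighbour4_center","gift_box"]:
    D[t]=[(round(d["p"],2),np.round(d["location"],1),int(d["region"].sum())) for d in trace("wrist",t)[:2]]
    for p,l,n in D[t]: print(t,p,l,n,np.round(onz(C,l,.04 if t=="truffle_center" else .026),4))
pickle.dump((C,D,im),open(f"{tag}.pkl","wb"))
E
python3 see.py w1
```

```text
truffle_center 0.65 [173.  147.9] 430 [0.51   0.0497 0.04  ]
pocket 0.57 [165.6 162.2] 33364 [0.5349 0.054  0.026 ]
neighbour0_center 0.56 [217.6 204.3] 310 [0.5232 0.1379 0.026 ]
neighbour1_center 0.54 [151.1 221.2] 273 [0.6082 0.0965 0.026 ]
neighbour2_center 0.64 [229.2 238.3] 267 [0.5448 0.1834 0.026 ]
neighbour3_center 0.8 [192.6 247.1] 285 [0.5924 0.1599 0.026 ]
neighbour4_center 0.76 [162.5 254.3] 250 [0.6322 0.1402 0.026 ]
gift_box 0.56 [165.8 161.3] 32995 [0.5339 0.0534 0.026 ]
```

>>> play_rows([
  [0.02, -0.04, 0],
  [0.02, -0.04, 0],
  [0.02, -0.03, 0],
  [0, 0, 0],
  [0, 0, 0],
], turn=[0, 0, 0, 0, 0])

```text
time: 3.38
tool_pos: [0.4865, 0.0574, 0.2945]
tool_rot: [-0.0, -0.416, 0.909, 0.0]
contact_force: [-0.0, -0.1, -0.2]
gripper_width: 0.187
grasp_force: 0.0
```

```bash
python3 see.py w2
```

```text
truffle_center 0.68 [270.3 182. ] 385 [0.5061 0.0517 0.04  ]
truffle_center 0.22 [253.7 184. ] 26786 [0.5236 0.0399 0.04  ]
pocket 0.61 [254.6 184.4] 26116 [0.5261 0.0424 0.026 ]
pocket 0.5 [275.6 278.1] 249 [0.5951 0.1628 0.026 ]
neighbour0_center 0.55 [303.1 237.2] 256 [0.5254 0.1405 0.026 ]
neighbour1_center 0.48 [235.9 253.7] 259 [0.612  0.0982 0.026 ]
neighbour2_center 0.62 [268.8 179.9] 383 [0.5081 0.05   0.026 ]
neighbour3_center 0.55 [277.7 275.7] 229 [0.5903 0.1619 0.026 ]
gift_box 0.75 [252.2 185.1] 26493 [0.5291 0.041  0.026 ]
```

View pics/w2.png

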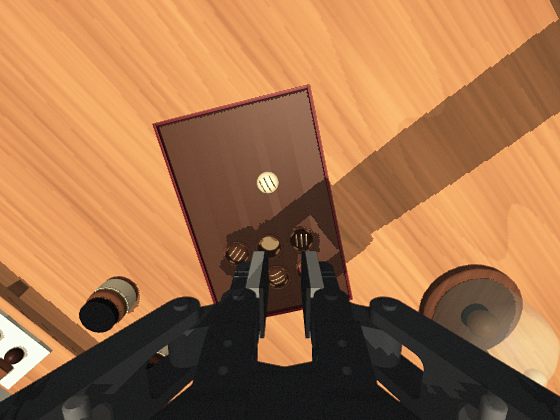

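Wrist view w2: the ball is at about (267,182) and the empty pocket at about (269,244). The box's plain-end corners are at (154,125) and (310,86).

```bash
python3 - <<'E'
from h import *
import pickle
for t,(x,y,w,h) in {"w1":(20,60,280,210),"w2":(140,75,240,180)}.items():
    C,D,im=pickle.load(open(t+".pkl","rb"))
    cv2.imwrite(f"pics/{t}c.png",cv2.resize(im[y:y+h,x:x+w,::-1],(800,600),interpolation=cv2.INTER_CUBIC))
    g=im.astype(int).min(2); r=np.zeros(g.shape,bool); l=D["truffle_center"][0][1].astype(int)
    r[l[1]-18:l[1]+19,l[0]-18:l[0]+19]=1
    m=(((im.astype(int)[...,1]>85))&r).astype(np.uint8)
    m=cv2.morphologyEx(m,cv2.MORPH_CLOSE,np.ones((5,5)))
    c=max(cv2.findContours(m,0,1)[0],key=cv2.contourArea); print(t,cv2.minEnclosingCircle(c),cv2.fitEllipse(c))
E
```

```text
w1 ((172.75, 147.0), 12.412291526794434) ((172.79153442382812, 147.05267333984375), (22.361650466918945, 24.059127807617188), 111.60357666015625)
w2 ((270.3785095214844, 178.1261749267578), 22.584733963012695) ((270.5774841308594, 177.4617919921875), (35.129234313964844, 37.76252746582031), 167.32493591308594)
```

View pics/w1c.png

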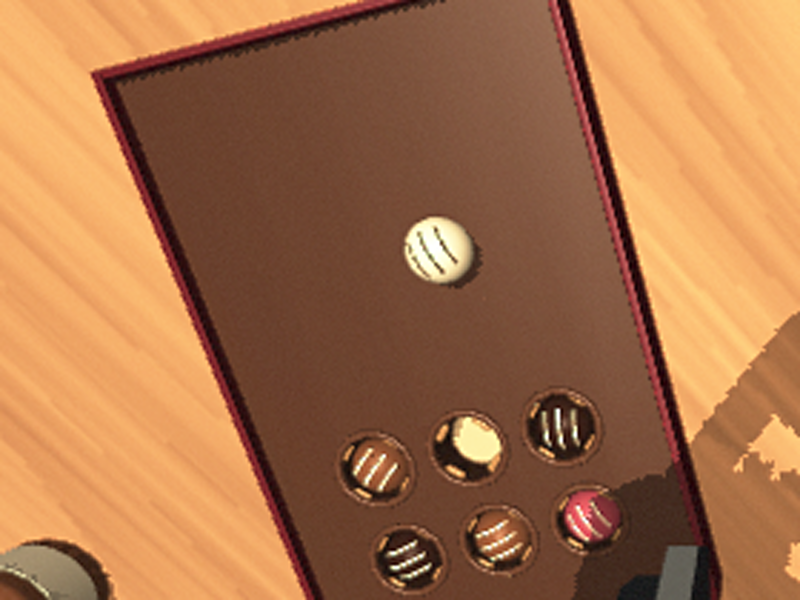

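View pics/w2c.png

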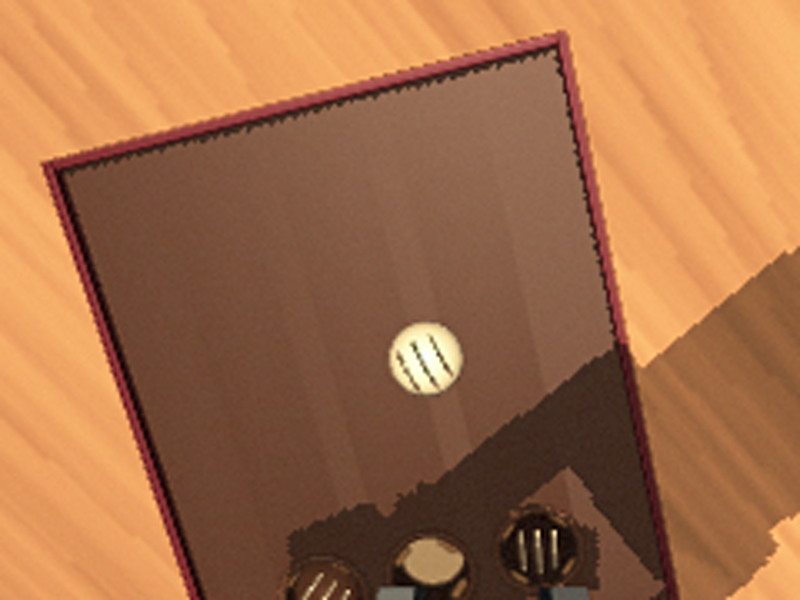

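The crops show the ball, the pocket rims and the box corners clearly. I'll fit the box pose to them.

```bash
python3 - <<'E'
from h import *
import pickle
from scipy.optimize import least_squares
C1=pickle.load(open("w1.pkl","rb"))[0]; C2=pickle.load(open("w2.pkl","rb"))[0]
P={"p":(0,45,27),"n0":(-46,45,27),"n1":(46,45,27),"n2":(-46,93,27),"n3":(0,93,27),"n4":(46,93,27),"cA":(98,-148,34),"cB":(-98,-148,34)}
O=[(C1,"p",184.5,216.5),(C1,"n1",151.6,223.8),(C1,"n0",216.7,208.8),(C1,"n4",163.2,255.3),(C1,"n3",195,248.3),(C1,"n2",226.9,241.3),(C1,"cA",54,85.9),
(C2,"cA",153.5,123.6),(C2,"cB",309.8,84.9),(C2,"p",269,246.6),(C2,"n0",302,239.4)]
def W(q,k):
    x,y,z,a=q; return np.array([x,y,z])+R.from_euler("z",a).as_matrix()@(np.array(P[k])/1000)
f=lambda q:np.concatenate([proj(C,W(q,k))-(u,v) for C,k,u,v in O])
r=least_squares(f,[.54,.07,0,-.45],loss="soft_l1"); q=r.x
print("box",q,np.degrees(q[3])); print(np.round(f(q).reshape(-1,2),1).tolist())
X,e=tri([ray(C1,(174,147.5)),ray(C2,(267.8,182.4))]); print("ball tri",X,e, onz(C1,(174,147.5),.04),onz(C2,(267.8,182.4),.04))
f2=lambda q3:f([q3[0],q3[1],0,q3[2]]); r2=least_squares(f2,[.54,.07,-.45]).x; print("z0 fit",r2)
pk=W([r2[0],r2[1],0,r2[2]],"p"); b=(onz(C1,(174,147.5),.04)+onz(C2,(267.8,182.4),.04))/2
d=(pk-b)[:2]; print("pocket",pk,"ball",b,"ang",np.degrees(np.arctan2(d[1],d[0])),np.linalg.norm(d))
print("ball in box",R.from_euler("z",-r2[2]).as_matrix()@(b-np.array([r2[0],r2[1],0])))
# same points through the fixed cameras
for n,bp,pp in(("top",(265.5,204),(240,183.5)),("scene",(286,227.5),(291,265))):
    C=cam(n); print(n,onz(C,bp,.04),onz(C,pp,.026))
E
```

```text
box [ 0.5498412   0.08134095 -0.00415428 -0.48159243] -27.59321361885413
[[-0.2, 0.1], [0.6, -0.1], [0.1, 0.5], [0.6, -0.2], [-0.0, 0.1], [-0.3, 0.2], [-0.2, -0.4], [-0.0, 0.1], [-0.0, -0.1], [0.2, -0.2], [-0.6, 0.0]]
ball tri [0.50894114 0.05006553 0.03935114] [np.float64(1.862624526255345e-05), np.float64(1.862624526247946e-05)] [0.50874956 0.05016967 0.04      ] [0.50881206 0.04997764 0.04      ]
z0 fit [ 0.54844917  0.08141811 -0.47961625]
pocket [0.56921391 0.12134086 0.027     ] ball [0.50878081 0.05007366 0.04      ] ang 49.702749516747836 0.09344074907256628
ball in box [-0.02072911 -0.04611244  0.04      ]
top [0.50885355 0.05149909 0.04      ] [0.56741937 0.12130061 0.026     ]
scene [0.50856014 0.0528863  0.04      ] [0.57081566 0.12448675 0.026     ]
```

>>> play_rows([
  [-0.0085, -0.0434, 0],
  [0, 0, -0.05],
  [0, 0, -0.05],
  [0, 0, -0.05],
  [0, 0, -0.04],
  [0, 0, -0.02],
  [0, 0, 0],
  [0, 0, 0],
], turn=[0.6, 0, 0, 0, 0, 0, 0, 0])

```text
time: 4.82
tool_pos: [0.4792, 0.0129, 0.086]
tool_rot: [0.001, -0.421, 0.907, -0.001]
contact_force: [0.3, 0.5, 0.4]
gripper_width: 0.189
grasp_force: 0.0
```

```bash
python3 - <<'E'
from h import *
print(state()["tool_pos"])
im=grab_frame("wrist"); cv2.imwrite("pics/w3.png",im[...,::-1])
C=cam("wrist"); s=state(); Rm=quat(s["tool_rot"]); print(Rm[:,0],s["contact_force"])
print("TCP px",proj(C,s["tool_pos"]))
print("ball px",proj(C,(.5088,.0501,.04)),"pocket",proj(C,(.5692,.1213,.026)))
E
```

```text
[0.47924123 0.01286424 0.08600968]
[-0.64629063 -0.76308974 -0.00157169] [-0.59180888 -0.28922111 -0.2880006 ]
TCP px [286.27342175 268.96354866]
ball px [288.56668665 300.87148592] pocket [287.83627705 393.96902277]
```

View pics/w3.png

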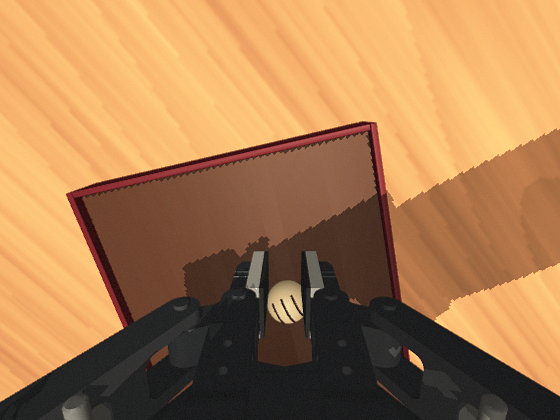

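The ball at (289,301) sits where I predicted, ahead of the finger gap and centred on it. I'll go down behind it and start pushing.

>>> play_rows([
  [0, 0, -0.03],
  [0, 0, -0.016],
  [0, 0, -0.008],
  [0, 0, 0],
  [0.004, 0.006, 0],
  [0.004, 0.006, 0],
  [0, 0, 0],
  [0, 0, 0],
], turn=[0, 0, 0, 0, 0, 0, 0, 0])

```text
time: 5.88
tool_pos: [0.4865, 0.0251, 0.0309]
tool_rot: [0.0, -0.421, 0.907, -0.0]
contact_force: [-0.6, -0.0, 1.1]
gripper_width: 0.187
grasp_force: 0.0
```

>>> play_rows([
  [0.0017, 0.002, 0.001],
  [0.0017, 0.002, 0],
  [0.0017, 0.002, 0],
  [0.0017, 0.002, 0],
  [0.0013, 0.0015, 0],
  [0.0013, 0.0015, 0],
  [0.0013, 0.0015, 0],
  [0.0013, 0.0015, 0],
], turn=[0, 0, 0, 0, 0, 0, 0, 0])

```text
time: 6.88
tool_pos: [0.4984, 0.0391, 0.0317]
tool_rot: [-0.0, -0.421, 0.907, 0.0]
contact_force: [0.7, -0.5, 0.0]
gripper_width: 0.185
grasp_force: 0.0
```

```bash
cat > loc.py <<'E'
from h import *
import sys
# ball and gap in tool-forward frame
s=state(); C=cam("wrist"); im=grab_frame("wrist"); cv2.imwrite(f"pics/{sys.argv[1]}.png",im[...,::-1])
u=-quat(s["tool_rot"])[:,0]; u=u[:2]/np.linalg.norm(u[:2]); v=np.array([-u[1],u[0]]); pk=np.array([.5692,.1213])
print("tcp",np.round(s["tool_pos"],4),"force",np.round(s["contact_force"],2))
print("pocket ahead of tcp",(pk-s["tool_pos"][:2])@u,"left",(pk-s["tool_pos"][:2])@v)
for n in ("wrist","top","scene"):
    if n!="wrist": C=cam(n); grab_frame(n)
    for d in trace(n,"truffle_center")[:1]:
        X=onz(C,d["location"],.04); e=X[:2]-s["tool_pos"][:2]
        print(n,round(d["p"],2),np.round(d["location"],1),int(d["region"].sum()),np.round(X,4),"ahead",np.round(e@u,4),"left",np.round(e@v,4),"to pocket",np.round(np.linalg.norm(pk-X[:2]),4))
E
python3 loc.py w4
```

```text
tcp [0.4984 0.0391 0.0317] force [ 0.67 -0.52  0.  ]
pocket ahead of tcp 0.10849904711889108 left -0.0008740151777146153
wrist 0.89 [287.5 318.5] 2116 [0.5124 0.0565 0.04  ] ahead 0.0223 left 0.0006 to pocket 0.0862
top 0.47 [232.  183.7] 3823 [0.5639 0.1414 0.04  ] ahead 0.1204 left 0.0162 to pocket 0.0208
```

View pics/w4.png

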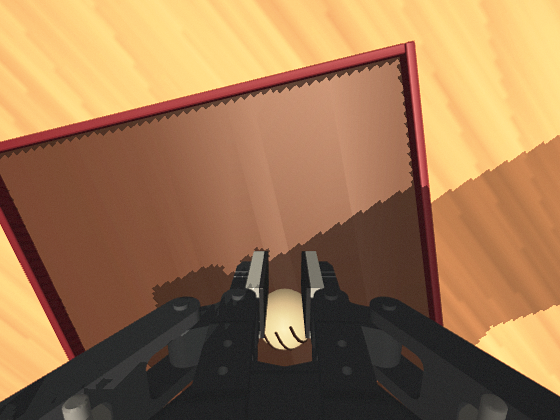

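The ball (285,320) is nested at the finger edges, 22 mm ahead of the TCP, and is rolling. I'll carry on toward the pocket.

>>> play_rows([
  [0.0017, 0.002, 0],
  [0.002, 0.0023, 0],
  [0.002, 0.0023, 0],
  [0.002, 0.0023, 0],
  [0.002, 0.0023, 0],
  [0.002, 0.0023, 0],
  [0.002, 0.0023, 0],
  [0.002, 0.0023, 0],
], turn=[0, 0, 0, 0, 0, 0, 0, 0])

```text
time: 8.18
tool_pos: [0.5142, 0.0572, 0.0317]
tool_rot: [-0.0, -0.421, 0.907, 0.0]
contact_force: [0.3, -0.0, -1.0]
gripper_width: 0.188
grasp_force: 0.0
```

>>> play_rows([
  [0.002, 0.0023, 0],
  [0.002, 0.0023, 0],
  [0.002, 0.0023, 0],
  [0.002, 0.0023, 0],
  [0.002, 0.0023, 0],
  [0.002, 0.0023, 0],
  [0.002, 0.0023, 0],
  [0.0015, 0.0018, 0],
], turn=[0, 0, 0, 0, 0, 0, 0, 0])

```text
time: 9.18
tool_pos: [0.5297, 0.0751, 0.0317]
tool_rot: [0.0, -0.421, 0.907, -0.0]
contact_force: [-0.3, 0.2, 0.1]
gripper_width: 0.19
grasp_force: 0.0
```

```bash
python3 loc.py w5
```

```text
tcp [0.5297 0.0751 0.0317] force [-0.34  0.22  0.12]
pocket ahead of tcp 0.06076272246677952 left -0.00031316754679874413
wrist 0.59 [287.7 317.1] 2097 [0.5431 0.092  0.04  ] ahead 0.0216 left 0.0007 to pocket 0.0392
```

>>> play_rows([
  [0.0016, 0.0019, 0],
  [0.0016, 0.0019, 0],
  [0.0016, 0.0019, 0],
  [0.0016, 0.0019, 0],
  [0.0013, 0.0015, 0],
  [0.001, 0.0012, 0],
  [0.001, 0.0012, 0],
  [0.001, 0.0012, 0],
], turn=[0, 0, 0, 0, 0, 0, 0, 0])

```text
time: 10.48
tool_pos: [0.5403, 0.0877, 0.0317]
tool_rot: [-0.0, -0.421, 0.907, -0.0]
contact_force: [-0.3, -0.5, -0.5]
gripper_width: 0.188
grasp_force: 0.2
```

>>> play_rows([
  [0.001, 0.0012, 0],
  [0.001, 0.0012, 0],
  [0.001, 0.0012, 0],
  [0, 0, 0],
  [0, 0, 0],
], turn=[0, 0, 0, 0, 0])

```text
time: 11.1
tool_pos: [0.5432, 0.0913, 0.0317]
tool_rot: [-0.0, -0.421, 0.907, 0.0]
contact_force: [-0.6, 0.2, 0.1]
gripper_width: 0.186
grasp_force: 0.0
```

```bash
python3 loc.py w6
```

```text
tcp [0.5432 0.0913 0.0317] force [-0.56  0.2   0.13]
pocket ahead of tcp 0.039687959760790155 left -0.0004356424719247032
wrist 0.92 [286.1 337. ] 2306 [0.5646 0.1164 0.04  ] ahead 0.0329 left -0.0001 to pocket 0.0068
scene 0.57 [287.2 260.2] 128 [0.5748 0.1167 0.04  ] ahead 0.0398 left -0.0077 to pocket 0.0073
```

The ball has run ahead of the fingers (33 mm), so it has probably dropped in. I'll rise, shut the fingers and check.

>>> play_rows([
  [-0.003, -0.004, 0],
  [-0.005, -0.006, 0.02],
  [-0.01, -0.012, 0.05],
  [0, 0, 0.05],
  [0, 0, 0.02],
  [0, 0, 0],
  [0, 0, 0],
], turn=[0, 0, 0, 0, 0, 0, 0], hand=0.016)

```text
time: 12.28
tool_pos: [0.524, 0.0693, 0.1693]
tool_rot: [-0.002, -0.421, 0.907, 0.001]
contact_force: [0.3, -1.3, -1.5]
gripper_width: 0.187
grasp_force: 0.0
```

```bash
python3 loc.py w7; python3 - <<'E'
from h import *
C=cam("wrist"); print("pocket rim",proj(C,(.5692,.1213,.027)),"ball at z.031",proj(C,(.5692,.1213,.031)))
g=cv2.imread("pics/w7.png"); p=proj(C,(.5692,.1213,.031)); x=int(p[0])-100; y=min(int(p[1])-75,270)
cv2.imwrite("pics/w7c.png",cv2.resize(g[y:y+150,x:x+200],(800,600),interpolation=cv2.INTER_CUBIC)); print(x,y)
E
```

```text
tcp [0.524  0.0693 0.1693] force [ 0.29 -1.28 -1.54]
pocket ahead of tcp 0.06893376393179938 left -0.0009202762891314618
wrist 0.96 [284.8 267.9] 697 [0.5655 0.1181 0.04  ] ahead 0.0642 left -0.0002 to pocket 0.0048
scene 0.64 [290.1 257.2] 139 [0.5646 0.1158 0.04  ] ahead 0.0618 left -0.0009 to pocket 0.0072
pocket rim [284.7709792  265.01491011] ball at z.031 [284.78131505 266.8633177 ]
184 191
```

View pics/w7c.png

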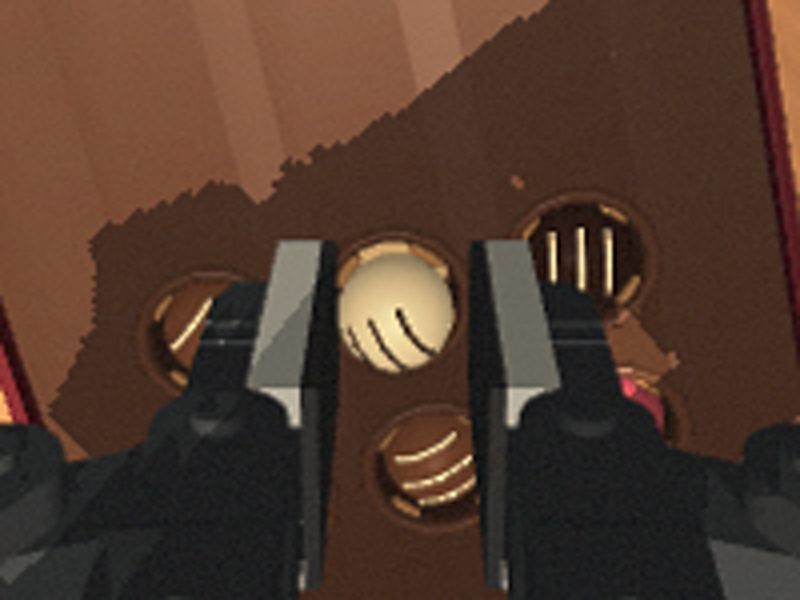

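The crop shows the ivory ball seated on the tabs in the pocket at (283,267), on the predicted axis to about 1 mm. The neighbours are in place. I'll shut the fingers and go above it.

>>> play_rows([
  [0.0226, 0.026, 0],
  [0.0226, 0.026, 0],
  [0, 0, -0.04],
  [0, 0, -0.04],
  [0, 0, -0.02],
  [0, 0, -0.008],
  [0, 0, 0],
  [0, 0, 0],
], turn=[0, 0, 0, 0, 0, 0, 0, 0], hand=0.0)

```text
time: 13.58
tool_pos: [0.5718, 0.1213, 0.0656]
tool_rot: [0.001, -0.42, 0.907, -0.001]
contact_force: [-0.1, 0.3, -0.0]
gripper_width: 0.003
grasp_force: 0.0
```

>>> play_rows([
  [0, 0, 0],
  [0, 0, 0],
  [0, 0, -0.003],
  [0, 0, -0.002],
], turn=[0, 0, 0, 0])

```text
time: 14.08
tool_pos: [0.5703, 0.1213, 0.0584]
tool_rot: [-0.0, -0.421, 0.907, 0.0]
contact_force: [-0.4, -1.0, 0.2]
gripper_width: 0.0
grasp_force: 0.0
```

>>> play_rows([
  [-0.0005, 0, -0.003],
  [0, 0, -0.002],
  [0, 0, -0.001],
  [0, 0, -0.001],
  [0, 0, 0],
  [0, 0, 0],
], turn=[0, 0, 0, 0, 0, 0])

```text
time: 14.82
tool_pos: [0.57, 0.1213, 0.0519]
tool_rot: [0.0, -0.421, 0.907, -0.0]
contact_force: [0.1, -0.1, 0.4]
gripper_width: 0.003
grasp_force: 0.0
```

>>> play_rows([
  [0, 0, -0.0005],
  [0, 0, -0.0005],
  [0, 0, -0.0005],
  [0, 0, -0.0005],
  [0, 0, 0],
  [0, 0, 0],
], turn=[0, 0, 0, 0, 0, 0])

```text
time: 15.58
tool_pos: [0.57, 0.1213, 0.0497]
tool_rot: [-0.0, -0.421, 0.907, -0.0]
contact_force: [-0.1, -0.0, -0.0]
gripper_width: -0.0
grasp_force: 0.0
```

>>> play_rows([
  [0, 0, -0.0005],
  [0, 0, -0.0005],
  [0, 0, -0.0005],
  [0, 0, -0.0005],
  [0, 0, 0],
], turn=[0, 0, 0, 0, 0])

```text
time: 16.2
tool_pos: [0.5699, 0.1213, 0.0476]
tool_rot: [-0.0, -0.421, 0.907, 0.0]
contact_force: [-0.1, 0.1, 0.6]
gripper_width: 0.002
grasp_force: 0.0
```

>>> play_rows([
  [0, 0, -0.0005],
  [0, 0, -0.0005],
  [0, 0, -0.0005],
  [0, 0, -0.0005],
  [0, 0, -0.0005],
  [0, 0, -0.0005],
  [0, 0, 0],
], turn=[0, 0, 0, 0, 0, 0, 0])

```text
time: 17.08
tool_pos: [0.5701, 0.1213, 0.0449]
tool_rot: [0.0, -0.421, 0.907, -0.0]
contact_force: [0.5, 0.7, 0.5]
gripper_width: 0.002
grasp_force: 0.3
```

>>> play_rows([
  [0, 0, -0.0005],
  [0, 0, -0.0005],
  [0, 0, -0.0005],
  [0, 0, -0.0005],
  [0, 0, -0.0005],
  [0, 0, -0.0005],
  [0, 0, 0],
], turn=[0, 0, 0, 0, 0, 0, 0])

```text
time: 17.95
tool_pos: [0.5701, 0.1213, 0.0418]
tool_rot: [0.0, -0.421, 0.907, -0.0]
contact_force: [0.5, -0.3, 3.6]
gripper_width: -0.0
grasp_force: 1.6
```

>>> play_rows([
  [0, 0, -0.0005],
  [0, 0, -0.0005],
  [0, 0, -0.0005],
  [0, 0, -0.0005],
  [0, 0, 0],
], turn=[0, 0, 0, 0, 0])

```text
time: 18.58
tool_pos: [0.5697, 0.1213, 0.0394]
tool_rot: [-0.0, -0.421, 0.907, 0.0]
contact_force: [0.0, -0.4, 1.4]
gripper_width: -0.002
grasp_force: 1.0
```

>>> play_rows([
  [0, 0, -0.0005],
  [0, 0, -0.0005],
  [0, 0, -0.0005],
  [0, 0, 0],
], turn=[0, 0, 0, 0])

```text
time: 19.08
tool_pos: [0.5697, 0.1212, 0.0379]
tool_rot: [-0.0, -0.421, 0.907, 0.0]
contact_force: [-0.1, 0.1, 0.4]
gripper_width: 0.002
grasp_force: 0.4
```

>>> play_rows([
  [0, 0, -0.0002],
  [0, 0, -0.0002],
  [0, 0, -0.0002],
  [0, 0, 0],
], turn=[0, 0, 0, 0])

```text
time: 19.58
tool_pos: [0.57, 0.1213, 0.0376]
tool_rot: [0.0, -0.421, 0.907, -0.0]
contact_force: [0.7, 0.7, 0.6]
gripper_width: -0.001
grasp_force: 0.5
```

>>> play_rows([
  [0, 0, -0.0002],
  [0, 0, -0.0002],
  [0, 0, -0.0002],
  [0, 0, 0],
], turn=[0, 0, 0, 0])

```text
time: 20.08
tool_pos: [0.5699, 0.1213, 0.037]
tool_rot: [-0.0, -0.421, 0.907, 0.0]
contact_force: [0.2, 0.2, 0.6]
gripper_width: 0.004
grasp_force: 0.5
```

>>> play_rows([
  [0, 0, -0.0002],
  [0, 0, -0.0002],
  [0, 0, -0.0002],
  [0, 0, 0],
], turn=[0, 0, 0, 0])

```text
time: 20.58
tool_pos: [0.5698, 0.1213, 0.0363]
tool_rot: [-0.0, -0.421, 0.907, 0.0]
contact_force: [0.2, 0.4, 0.5]
gripper_width: -0.002
grasp_force: 0.1
```

>>> play_rows([
  [0, 0, -0.0002],
  [0, 0, -0.0002],
  [0, 0, -0.0002],
  [0, 0, 0],
], turn=[0, 0, 0, 0])

```text
time: 21.08
tool_pos: [0.5699, 0.1213, 0.0357]
tool_rot: [-0.0, -0.421, 0.907, 0.0]
contact_force: [-0.0, 0.5, 0.2]
gripper_width: 0.002
grasp_force: 0.1
```

>>> play_rows([
  [0, 0, -0.0002],
  [0, 0, -0.0002],
  [0, 0, -0.0002],
  [0, 0, 0],
], turn=[0, 0, 0, 0])

```text
time: 21.58
tool_pos: [0.5699, 0.1213, 0.0352]
tool_rot: [-0.0, -0.421, 0.907, 0.0]
contact_force: [-1.3, 1.4, 0.7]
gripper_width: 0.002
grasp_force: 0.0
```

>>> play_rows([
  [0, 0, -0.0002],
  [0, 0, -0.0002],
  [0, 0, -0.0002],
  [0, 0, 0],
], turn=[0, 0, 0, 0])

```text
time: 22.08
tool_pos: [0.5699, 0.1212, 0.0346]
tool_rot: [-0.0, -0.421, 0.907, 0.0]
contact_force: [-0.2, 0.2, -0.2]
gripper_width: -0.004
grasp_force: 0.0
```

>>> play_rows([
  [0, 0, -0.0002],
  [0, 0, -0.0002],
  [0, 0, -0.0002],
  [0, 0, 0],
], turn=[0, 0, 0, 0])

```text
time: 22.58
tool_pos: [0.57, 0.1213, 0.034]
tool_rot: [-0.0, -0.421, 0.907, 0.0]
contact_force: [0.3, -0.3, 0.4]
gripper_width: -0.002
grasp_force: 0.0
```

>>> play_rows([
  [0, 0, -0.0002],
  [0, 0, -0.0002],
  [0, 0, -0.0002],
  [0, 0, 0],
], turn=[0, 0, 0, 0])

```text
time: 23.08
tool_pos: [0.5699, 0.1213, 0.0334]
tool_rot: [-0.0, -0.421, 0.907, 0.0]
contact_force: [-0.1, -0.3, -0.8]
gripper_width: -0.001
grasp_force: 0.0
```

>>> play_rows([
  [0, 0, -0.0002],
  [0, 0, -0.0002],
  [0, 0, -0.0002],
  [0, 0, 0],
], turn=[0, 0, 0, 0])

```text
time: 23.58
tool_pos: [0.5699, 0.1212, 0.0328]
tool_rot: [-0.0, -0.421, 0.907, -0.0]
contact_force: [-0.5, -1.1, 1.0]
gripper_width: 0.001
grasp_force: 0.0
```

>>> play_rows([
  [0, 0, -0.0002],
  [0, 0, -0.0002],
  [0, 0, 0],
], turn=[0, 0, 0])

```text
time: 23.95
tool_pos: [0.57, 0.1213, 0.0326]
tool_rot: [0.0, -0.421, 0.907, -0.0]
contact_force: [-0.3, 0.3, 1.0]
gripper_width: -0.003
grasp_force: 0.5
```

>>> play_rows([
  [0, 0, -0.0002],
  [0, 0, -0.0002],
  [0, 0, 0],
], turn=[0, 0, 0])

```text
time: 24.32
tool_pos: [0.5702, 0.1213, 0.0324]
tool_rot: [0.0, -0.421, 0.907, -0.0]
contact_force: [-1.1, -0.0, 3.0]
gripper_width: 0.004
grasp_force: 1.7
```

>>> play_rows([
  [0, 0, -0.0002],
  [0, 0, -0.0002],
  [0, 0, 0],
], turn=[0, 0, 0])

```text
time: 24.7
tool_pos: [0.5704, 0.1213, 0.0322]
tool_rot: [0.0, -0.421, 0.907, -0.0]
contact_force: [-1.3, 0.4, 4.9]
gripper_width: -0.001
grasp_force: 2.6
```

>>> play_rows([
  [0, 0, -0.0002],
  [0, 0, -0.0002],
  [0, 0, -0.0002],
  [0, 0, -0.0002],
  [0, 0, 0],
], turn=[0, 0, 0, 0, 0])

```text
time: 25.32
tool_pos: [0.5709, 0.1214, 0.0321]
tool_rot: [0.001, -0.421, 0.907, -0.0]
contact_force: [-1.2, -0.2, 7.8]
gripper_width: -0.003
grasp_force: 3.8
```

>>> play_rows([
  [0, 0, -0.0002],
  [0, 0, -0.0002],
  [0, 0, -0.0002],
  [0, 0, -0.0001],
  [0, 0, 0],
  [0, 0, 0],
], turn=[0, 0, 0, 0, 0, 0])

```text
time: 26.08
tool_pos: [0.5714, 0.1214, 0.0321]
tool_rot: [0.001, -0.421, 0.907, -0.0]
contact_force: [-2.0, -1.1, 9.4]
gripper_width: 0.001
grasp_force: 4.8
```

>>> play_rows([
  [0, 0, -0.0002],
  [0, 0, -0.0001],
  [0, 0, 0],
  [0, 0, 0],
  [0, 0, 0],
  [0, 0, 0],
  [0, 0, 0],
], turn=[0, 0, 0, 0, 0, 0, 0])

```text
time: 26.95
tool_pos: [0.5715, 0.1214, 0.032]
tool_rot: [0.001, -0.421, 0.907, -0.001]
contact_force: [-2.5, 0.3, 11.5]
gripper_width: -0.001
grasp_force: 5.4
```

Holding at about 11 N and about 8 N or more since 25.3 s. I'll hold a touch longer, then release.

>>> play_rows([
  [0, 0, 0],
  [0, 0, 0],
], turn=[0, 0])

```text
time: 27.2
tool_pos: [0.5715, 0.1214, 0.032]
tool_rot: [0.001, -0.421, 0.907, -0.001]
contact_force: [-2.2, -1.0, 10.8]
gripper_width: -0.004
grasp_force: 5.4
```

>>> play_rows([
  [0, 0, 0.001],
  [0, 0, 0.001],
  [0, 0, 0.002],
  [0, 0, 0.006],
  [0, 0, 0.03],
  [-0.02, -0.02, 0.05],
  [-0.025, -0.03, 0.05],
  [0, 0, 0],
], turn=[0, 0, 0, 0, 0, 0, 0, 0])

```text
time: 28.2
tool_pos: [0.5272, 0.0705, 0.1746]
tool_rot: [0.004, -0.42, 0.908, -0.002]
contact_force: [-0.0, -0.5, -0.1]
gripper_width: -0.001
grasp_force: 0.0
```

>>> play_rows([
  [0, 0, 0],
  [0, 0, 0],
  [0, 0, 0],
], turn=[0, 0, 0], hand=0.03)

```text
time: 28.58
tool_pos: [0.5246, 0.0721, 0.1672]
tool_rot: [-0.001, -0.421, 0.907, 0.001]
contact_force: [0.0, 0.4, 0.6]
gripper_width: 0.354
grasp_force: 0.0
```

```bash
python3 loc.py w8; python3 - <<'E'
from h import *
C=cam("wrist"); p=proj(C,(.5692,.1213,.027)); print("rim",p,"ball z .018",proj(C,(.5692,.1213,.018)))
g=cv2.imread("pics/w8.png"); x=int(p[0])-100; y=min(int(p[1])-75,270)
cv2.imwrite("pics/w8c.png",cv2.resize(g[y:y+150,x:x+200],(800,600),interpolation=cv2.INTER_CUBIC)); print(x,y)
E
```

```text
tcp [0.5246 0.0721 0.1672] force [0.04 0.39 0.58]
pocket ahead of tcp 0.06636296470557741 left -0.0022661316927273406
wrist 0.84 [282.7 261.2] 577 [0.5627 0.1138 0.04  ] ahead 0.0564 left -0.0022 to pocket 0.01
scene 0.49 [288.8 263.5] 97 [0.5789 0.125  0.04  ] ahead 0.0755 left -0.0073 to pocket 0.0104
rim [283.73466931 263.50023781] ball z .018 [283.75101289 259.50673084]
183 188
```

View pics/w8c.png

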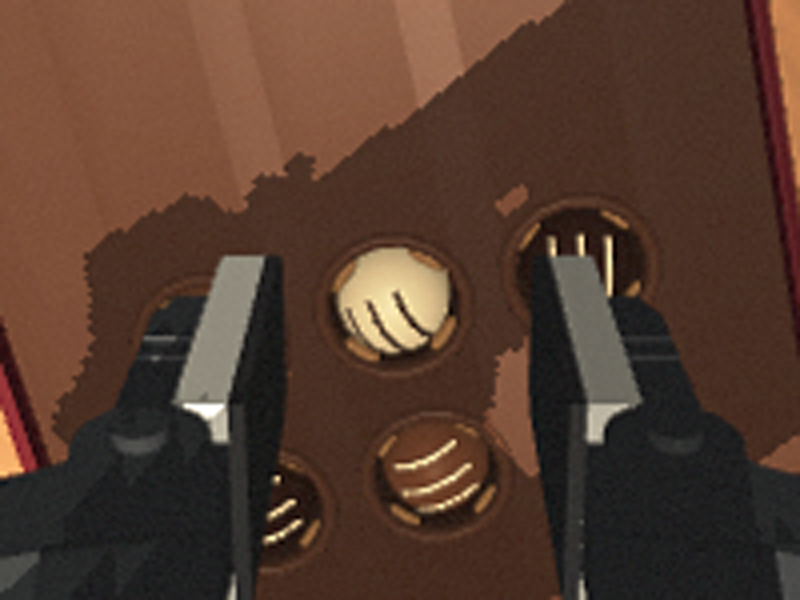

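The crop shows the ivory truffle at (281,263), seated below all four tabs like its neighbours, and the fingers are clear of it.

```bash
python3 -c "
from plant import *
print(job_done())"
```

```text
the job is handed in; nothing more can be done
None
```

The ivory truffle is seated below the tabs in its pocket, after being held at about 11 N for over half a second and then released. The last picture shows it home with the neighbouring truffles in view still in place, and I handed the job in at about 29 s with no verdict returned.

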